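# Close the sensor box on the nest

### The arm

A 7-joint arm with a two-finger parallel gripper is mounted at the origin on the work surface. World frame = base frame: x ahead of the robot, y to its left, z up, the work surface at z = 0. Lengths are in m, angles in rad, forces in N, time in s.
With the tool pointing down it reaches from about 0.375 to 0.925 m from the base axis. Payload 3.1 kg.
Tool frame: the origin (TCP) lies between the finger pads; the fingertips stand 19 mm ahead of it and the grasp point (between the pads) is the TCP; z points along the fingers, y is the direction in which the jaws open and shut (so a half turn about z gives the same grasp; the last joint's range is limited). The gripper opens to 85 mm and grips with 20 to 120 N. Pads are 22 mm wide; open, the fingers measure 114 mm over their backs; the gripper's body (76 mm by 85 mm) begins 54 mm behind the grasp point. The pads swing forward as they close: fully open they stand 13 mm farther back than shut.
Start: joints at [1.148, 0.383, 0.044, 1.598, -0.018, 1.161, -0.05], TCP at [0.207, -0.616, 0.25] pointing down, gripper open.
Joint ranges: [-2.61, 2.61], [-0.41, 2.15], [-1.48, 1.57], [0, 2.5], [-1.57, 4.71], [0.05, 1.97], [-2.85, 2.85]. Speed limits (rad/s): [2.79, 2.79, 3.14, 3.14, 3.14, 3.14, 3.14].

### API

Orientations are given as a unit quaternion [x, y, z, w].
In Python, from bench import move_ptp, movel, move_j, move_gripper, pause, inverse_kinematics, read_camera, camera_params, MotionError, sign_off, look_for, tip_of, read_time_s, read_qpos, read_joint_vel, read_effort, read_eef_pos, read_tcp_rot, read_ft_force, read_ft_torque, read_finger_gap gives the robot as it stands. Calls block until the motion is done:
- move_ptp(position, orientation): joint-space move of the TCP to a pose.
- movel(position, orientation=None, speed=0.15): straight line of the TCP; orientation=None keeps the orientation; speed is the mean speed in m/s.
- move_j(angles): joint-space move.
- move_gripper(opening, effort=None): finger opening in m; effort is the grip in N (None keeps the last); returns when the fingers have stopped.
- pause(seconds).
- inverse_kinematics(position, orientation): joint angles nearest the present ones, or None.
- read_camera(name): name is "scene" or "top" or "wrist"; returns the picture (384x512x3 uint8, red, green, blue); there is no depth.
- camera_params(name): a dict with "K" (3x3 intrinsics, pixels), "camera_from_world" (4x4, takes a point from world to camera coordinates). Camera axes: x right, y down, z forward; pixel columns grow to the right and rows downward; lengths in m; the calibration is good to about 2 mm. The wrist camera is an equidistant fisheye: a pixel r from the principal point sees the ray r / f radians off the axis. A picture is of the moment at which its call begins: read the wrist's pose just before it. camera_params takes no time and is no camera call; for the wrist camera it gives the pose at the moment of the call.
A pose or a line that the arm cannot do raises MotionError and nothing moves.
- sign_off(): hands the job in, once; it reports no verdict.
Trained networks look in the newest picture that a camera, given by its name, has taken for a name from the list of things; names that differ only in an ending like _2 or _b are one class to them, and where a whole thing is asked for, a point or a joint stands for the part that bears it (a point fixed in the world has none). Each returns a list of dicts, best first, with "confidence" (0 to 1); they miss things now and then, are a little off and sometimes report something else, mostly with a low value. They report only what shows in the picture. A call takes as long as a camera call. They do not tell look-alikes from the thing itself.
- look_for(camera, name): "at" ([column, row] in pixels, amid what is visible of it).
- tip_of(camera, name): "at" ([column, row] in pixels: a listed point, or the origin of a listed thing).
Readings, each from a call of its own:
- read_time_s(): time.
- read_qpos(): joint angles.
- read_joint_vel(): joint speeds.
- read_effort(): joint torques, N m.
- read_eef_pos(): TCP position.
- read_tcp_rot(): TCP orientation.
- read_ft_force(): force on the tool from outside, world axes, zero at the start.
- read_ft_torque(): the same for the moment, N m.
- read_finger_gap(): finger opening in m.
Only numpy, scipy, OpenCV 4.12 (cv2) and the standard library are available. Lean on these libraries where they do the work, as an engineer would, in place of code of your own. Each camera call takes 0.05 s, during which the arm holds its last target. There are 200 camera calls.

### The job

Put the loose grey cover on the open sensor box so that it sits flat in the box's mouth, let go of it, and then fold the three hinged clips up and over onto the cover's rim, pressing each one fully down flat. The clips are brittle plastic and the box stands at a height that nobody measured, so feel for contact and press gently; leave the other things on the table alone.

Things in the scene. Friction and masses are not known exactly. Their poses are not given: they have to be found in the camera images.
- nest_mark (a point): Fixture ('nest') carrying the open box: aluminium plate 150 (x) x 200 (y) x 12 mm fixed to the table. Point: centre of its top face; z up. Over it, centred and square to it, stands the grey plastic box, open at the top, 110 (x) x 150 (y) x 50 mm, walls 4 mm, mouth 102 x 142 mm. A circuit board lies in it, 18 mm or more below the rim. On its +x wall are three cable glands, on the others one clip each.
- rim_nominal (a point): Middle of the box's mouth at the NOMINAL rim height, 73 mm above nest_mark (axes as nest_mark). This point is fixed to the plate, not to the box: the box stands on a block set by hand, and its true rim is anywhere from 15 mm below to 15 mm above this point, different each time; cover seat and clips move with it. A firm rubber pad lets the box sink 1 mm per 10 N, 4 mm at most.
- clip_front (a joint): Angle (rad) of the clip at the middle of the box's -x wall. 0 = folded flat onto the cover, pointing inwards (hard stop); pi/2 = upright; starts leaning outwards at 1.8 to 2.25 (limit 2.35). A flat plate 36 mm wide, 38 mm long from the hinge axis, 4 mm thick (axis in mid-thickness). Hinge axis: level, along the wall, 10 mm outside the wall's outer face, 7 mm above the true rim: 65 mm from the box's centre.
- clip_left (a joint): The same for the clip at the middle of the +y wall; its hinge axis is 85 mm from the box's centre. All three hinges are stiff: 0.2 N m of friction, so a clip stays where it is left; no spring, no click. Pressed 25 mm from its axis it moves at about 8 N, until it stops hard when flat. A clip breaks at more than 30 N.
- clip_right (a joint): The same for the clip at the middle of the -y wall; its hinge axis is 85 mm from the box's centre.
- cover_grip (a point): Handle of the loose cover (grey plastic, about 0.22 kg, lying right way up on the table). Point: centre of the handle bar, 35 mm above the cover's underside; z up. The bar is 40 (x) x 16 (y) x 44 mm tall, its top 22 mm above this point, the cover's plate 22 mm below it; grasp it across its 16 mm (y). With the cover seated this point is 27 mm above the true rim.
- cover_plate (a point): Centre of the underside of the cover's plate, 27 mm below cover_grip, axes the same. The plate is 110 (x) x 150 (y) x 5 mm, as the box's outline; it fits either way round. Below it a plug 94 x 134 mm, 8 mm deep, its lower half stepped in to 85 x 125 mm at the bottom, enters the box's mouth with 4 mm to spare on each side. Seated, the plate rests on the rim.
- driver: Bystander: screwdriver 170 mm lying on the table between the robot and the work. Origin under its middle.
- nut: Bystander: loose steel ring nut, 32 mm across, 10 mm tall. Origin at the centre of its underside.
- tote: Bystander: black open tote 100 x 140 x 45 mm, beyond the work. Origin at the centre of its underside.
- sensor_center (a point): Bystander: upright steel sensor barrel, 24 mm across, 60 mm tall. The point is its centre.
- link: Bystander: white conveyor chain link 50 x 80 x 10 mm. Origin under its middle.
- bracket: Bystander: aluminium angle bracket 60 x 40 x 50 mm tall, at the left. Origin under its middle.
- grease: Bystander: small white can, 44 mm across, 100 mm tall, at the right. Origin at the centre of its underside.
Not all that is in view belongs to the job. Leave any orange look-alike of the part that bears cover_grip alone.

How it is judged:
On the way:
1. the cover sits flat in the box's mouth and is let go, with all three clips still open (horizontal distance between cover_grip and nest_mark below 0.008 m and angle between cover_grip's own z axis and vertical below 0.04 rad and angle between the x axis of cover_grip and the x axis of nest_mark, either way round below 0.08 rad and z of cover_grip in the frame of nest_mark below 0.117 m and contact force between cover and nest above 0.5 N and contact force between the fingers and cover below 0.1 N and value of joint each of clip_front, clip_left, clip_right above 1 rad), for 0.1 s.
At the end, for the whole second after the job is handed in: The cover lies level in the box's mouth (within 8 mm of the box's centre, tilt under 0.04 rad, square to it within 0.08 rad), released, and all three clips lie flat on its rim (each within 0.06 rad of fully down) (horizontal distance between cover_grip and nest_mark below 0.008 m and angle between cover_grip's own z axis and vertical below 0.04 rad and angle between the x axis of cover_grip and the x axis of nest_mark, either way round below 0.08 rad and z of cover_grip in the frame of nest_mark below 0.117 m and contact force between cover and nest above 0.5 N and contact force between the fingers and cover below 0.1 N and value of joint each of clip_front, clip_left, clip_right below 0.06 rad); the robot touches nothing.
It fails at once if a clip or the box is pressed with more than 30 N (contact force between any of the fingers, the arm and nest above 30 N).
It fails at once if the cover is driven or dropped onto the box with more than 80 N (contact force between cover and nest above 80 N).
It fails at once if a bystander is shoved or knocked more than 40 mm (distance of any of driver, nut, tote, sensor_center, link, bracket, grease from where it was at the start of the episode above 0.04 m).
It also fails if it takes over 70 s, if anything falls off the work surface, if the arm or the gripper's body presses on something with over 40 N, if the wrist force passes 120 N, or if a joint passes its speed limit or range.

## Working session

There is one attempt and no reset: what is moved stays moved. The work goes in short steps, each a Python script; the robot and the scene stay as the last script left them, time stands still between calls to the robot, and variables do not carry over. Pictures are saved under pics/ and viewed, about 8 in all and at most 12, crops included, and the job is handed in when it is done.

```bash
mkdir -p pics; ls; python3 - <<'E'
from bench import *
import cv2,numpy as np
ims=[]
for c in("scene","top"):
    im=read_camera(c);ims.append(im)
    cv2.imwrite(f"pics/{c}0.png",cv2.cvtColor(im,cv2.COLOR_RGB2BGR))
    P=camera_params(c);print(c,np.round(P["K"],1).tolist(),np.round(P["camera_from_world"],3).tolist())
    for n in("nest_mark","rim_nominal","cover_grip","cover_plate"):
        print(n,[(np.round(d["at"]).tolist(),round(d["confidence"],2)) for d in tip_of(c,n)[:3]])
    for n in("clip_front","clip_left","clip_right","cover_grip","driver","nut","tote","sensor_center","link","bracket","grease"):
        print(n,[(np.round(d["at"]).tolist(),round(d["confidence"],2)) for d in look_for(c,n)[:3]])
s=np.hstack(ims);s=cv2.resize(s,(800,300));
cv2.imwrite("pics/a.png",cv2.cvtColor(s,cv2.COLOR_RGB2BGR))
print(read_tcp_rot(),read_time_s(),read_ft_force())
E
```

```text
pics
scene [[352.0, 0.0, 257.8], [0.0, 352.0, 193.5], [0.0, 0.0, 1.0]] [[-0.431, 0.902, 0.015, 0.229], [0.596, 0.297, -0.746, -0.252], [-0.677, -0.313, -0.666, 1.36], [0.0, 0.0, 0.0, 1.0]]
nest_mark [([323.0, 247.0], 0.69)]
rim_nominal []
cover_grip [([204.0, 198.0], 0.96), ([235.0, 158.0], 0.8), ([148.0, 174.0], 0.75)]
cover_plate [([234.0, 167.0], 0.95), ([181.0, 258.0], 0.65), ([204.0, 206.0], 0.61)]
clip_front [([336.0, 209.0], 0.73)]
clip_left []
clip_right [([290.0, 209.0], 0.63)]
cover_grip [([208.0, 203.0], 0.97), ([334.0, 204.0], 0.73), ([149.0, 178.0], 0.65)]
driver [([434.0, 234.0], 0.73), ([265.0, 197.0], 0.61)]
nut [([260.0, 215.0], 0.56), ([302.0, 314.0], 0.43)]
tote [([184.0, 250.0], 0.67)]
sensor_center [([242.0, 274.0], 0.74)]
link [([301.0, 311.0], 0.84)]
bracket [([436.0, 233.0], 0.8), ([259.0, 215.0], 0.6)]
grease [([160.0, 139.0], 0.96)]
top [[366.9, 0.0, 259.0], [0.0, 366.9, 189.3], [0.0, 0.0, 1.0]] [[-0.027, -1.0, 0.015, -0.006], [-0.994, 0.025, -0.104, 0.579], [0.103, -0.018, -0.995, 1.285], [0.0, 0.0, 0.0, 1.0]]
nest_mark [([202.0, 192.0], 0.88)]
rim_nominal [([196.0, 189.0], 0.69)]
cover_grip [([296.0, 194.0], 0.72), ([302.0, 251.0], 0.69), ([357.0, 193.0], 0.64)]
cover_plate [([296.0, 195.0], 0.9), ([356.0, 198.0], 0.89), ([299.0, 250.0], 0.87)]
clip_front []
clip_left [([171.0, 195.0], 0.38)]
clip_right [([227.0, 190.0], 0.62), ([169.0, 192.0], 0.4), ([195.0, 209.0], 0.26)]
cover_grip [([300.0, 247.0], 0.94), ([358.0, 194.0], 0.87), ([296.0, 192.0], 0.83)]
driver [([260.0, 222.0], 0.61)]
nut [([260.0, 225.0], 0.41), ([202.0, 194.0], 0.34)]
tote [([277.0, 139.0], 0.97)]
sensor_center [([241.0, 141.0], 0.63)]
link [([193.0, 139.0], 0.79)]
bracket [([130.0, 244.0], 0.59), ([297.0, 194.0], 0.56)]
grease [([378.0, 235.0], 0.73), ([128.0, 248.0], 0.17)]
[ 9.86837780e-01  1.61713313e-01  7.69236701e-06 -1.87674437e-05] 1.6 [-0.48330883  0.71396867 -0.070531  ]
```

View pics/scene0.png

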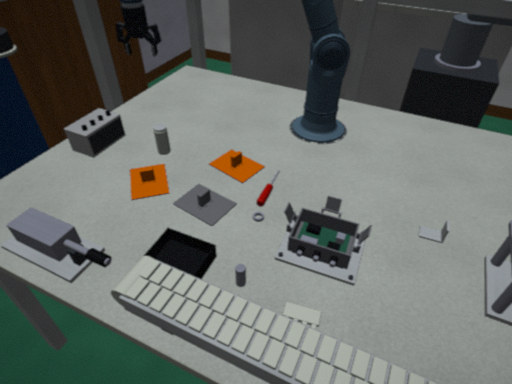

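View pics/top0.png

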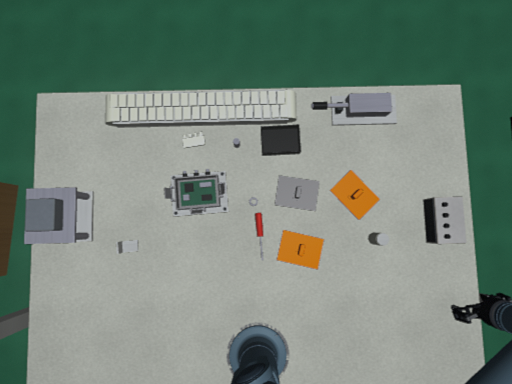

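Could be mistaken for the cover: the grey plate with handle (scene 204,198 / top 297,193), the orange plate (top 355,194) and the orange plate (top 300,248). I choose the grey one. The open box is at top (201,192).

```bash
cat > h.py <<'E'
from bench import *
import cv2,numpy as np
def quat(yaw): return [np.cos(yaw/2),np.sin(yaw/2),0,0]
def ray(P,px,fish=False):
    K=P["K"];T=np.array(P["camera_from_world"]);K=np.array(K)
    a=np.array([(px[0]-K[0,2])/K[0,0],(px[1]-K[1,2])/K[1,1]])
    if fish:
        r=np.hypot(*a);d=np.array([*(a/r*np.sin(r)),np.cos(r)]) if r>1e-9 else np.array([0,0,1.])
    else: d=np.array([*a,1.])
    R=T[:3,:3];d=R.T@d;return -R.T@T[:3,3],d/np.linalg.norm(d)
def tri(rays):
    A=0;b=0
    for o,d in rays:
        M=np.eye(3)-np.outer(d,d);A=A+M;b=b+M@o
    p=np.linalg.solve(A,b);return p,[round(1e3*float(np.linalg.norm(np.cross(p-o,d))),1) for o,d in rays]
def atz(r,z): o,d=r;return o+d*(z-o[2])/d[2]
def proj(P,X,fish=True):
    T=np.array(P["camera_from_world"]);K=np.array(P["K"]);c=T[:3,:3]@np.asarray(X)+T[:3,3]
    if fish:
        t=np.arctan2(np.hypot(c[0],c[1]),c[2]);a=c[:2]/np.hypot(c[0],c[1])*t
    else: a=c[:2]/c[2]
    return np.array([K[0,0]*a[0]+K[0,2],K[1,1]*a[1]+K[1,2]])
def yawof(q): return 2*np.arctan2(q[1],q[0])
def save(im,n): cv2.imwrite("pics/"+n,cv2.cvtColor(im,cv2.COLOR_RGB2BGR))
E
python3 - <<'E'
from h import *
S,T=camera_params("scene"),camera_params("top")
print("grip",tri([ray(S,(204,198)),ray(T,(296,194))]))
print("nest",tri([ray(S,(323,247)),ray(T,(202,192))]))
im=cv2.imread("pics/top0.png")
m=np.zeros((386,514),np.uint8);cv2.floodFill(im.copy(),m,(286,203),0,(12,)*3,(12,)*3,4|cv2.FLOODFILL_MASK_ONLY|cv2.FLOODFILL_FIXED_RANGE|(255<<8))
m=cv2.morphologyEx(m[1:-1,1:-1],cv2.MORPH_CLOSE,np.ones((9,9)));c=max(cv2.findContours(m,0,2)[0],key=cv2.contourArea)
b=cv2.boxPoints(cv2.minAreaRect(c));print(b)
w=np.array([atz(ray(T,p),0.013)[:2] for p in b]);print(w,w.mean(0),[np.linalg.norm(w[i]-w[i-1]) for i in range(4)],[np.arctan2(*(w[i]-w[i-1])[::-1]) for i in range(4)])
cv2.imwrite("pics/crop.png",np.hstack([cv2.resize(im[150:230,150:250],(400,320),interpolation=3),cv2.resize(im[150:230,250:350],(400,320),interpolation=3)]))
E
```

```text
grip (array([ 0.5592407 , -0.15553924,  0.02921608]), [2.2, 2.2])
nest (array([0.57298608, 0.19406822, 0.01418929]), [9.7, 9.7])
[[273.24725 204.9187 ]
 [277.71802 174.51733]
 [319.98053 180.73239]
 [315.50977 211.13376]]
[[ 0.52210136 -0.07167927]
 [ 0.63262892 -0.09144045]
 [ 0.60591455 -0.24494777]
 [ 0.49562521 -0.22384011]] [ 0.56406751 -0.1579769 ] [np.float64(0.15444710548680898), np.float64(0.11228021400583645), np.float64(0.15581448599902223), np.float64(0.11229100545786228)] [np.float64(1.3985201141400427), np.float64(-0.17692030237007572), np.float64(-1.7430974699160593), np.float64(2.952494906122938)]
```

View pics/crop.png

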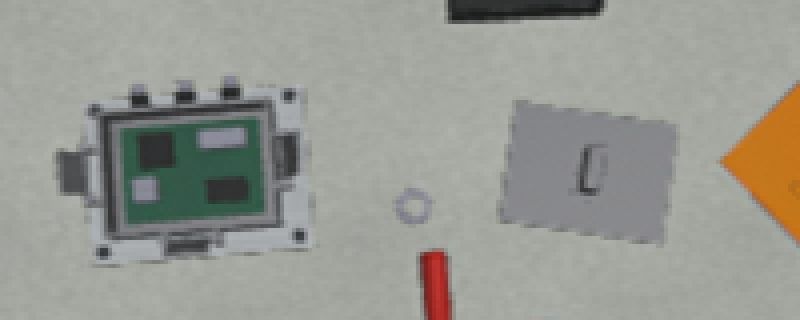

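The crop confirms it: the grey cover's handle is at its centre (top ≈297,193), and the box with its clips is on the left at top ≈198,192. Next, close wrist looks at nest and cover.

```bash
python3 - <<'E'
from h import *
import pickle
L={}
def look(tag,names):
    P=camera_params("wrist");im=read_camera("wrist");save(im,tag+".png")
    L[tag]=P
    for n in names: 
        L[tag,n]=tip_of("wrist",n)[:3];print(tag,n,[(np.round(d["at"],1).tolist(),round(d["confidence"],2)) for d in L[tag,n]])
N=("nest_mark","rim_nominal")
move_ptp([0.50,0.19,0.28],quat(0.0));look("n1",N)
move_ptp([0.60,0.19,0.28],quat(0.0));look("n2",N)
move_ptp([0.562,-0.157,0.20],quat(-0.18));look("c1",("cover_grip","cover_plate"))
move_ptp([0.50,-0.157,0.20],quat(-0.18));look("c2",("cover_grip","cover_plate"))
pickle.dump(L,open("L.pkl","wb"))
for a,b,n in(("n1","n2",N[0]),("n1","n2",N[1]),("c1","c2","cover_grip"),("c1","c2","cover_plate")):
    if L[a,n] and L[b,n]: print(n,tri([ray(L[t],L[t,n][0]["at"],True) for t in(a,b)]))
print(read_time_s(),L["n1"])
a=[cv2.imread(f"pics/{t}.png") for t in("n1","n2","c1","c2")]
cv2.imwrite("pics/w.png",cv2.resize(np.vstack([np.hstack(a[:2]),np.hstack(a[2:])]),(800,600)))
E
```

```text
n1 nest_mark [([245.7, 102.0], 0.67)]
n1 rim_nominal [([93.6, 232.4], 0.7), ([477.6, 127.9], 0.65), ([245.4, 108.0], 0.6)]
n2 nest_mark [([247.9, 177.7], 0.77), ([445.3, 62.5], 0.68)]
n2 rim_nominal [([248.9, 199.9], 0.74), ([248.6, 182.1], 0.61)]
c1 cover_grip [([442.3, 160.0], 0.96), ([286.4, 325.7], 0.95), ([257.3, 177.9], 0.72)]
c1 cover_plate [([254.4, 173.2], 0.8), ([429.1, 154.2], 0.77), ([283.4, 316.0], 0.71)]
c2 cover_grip [([280.3, 289.7], 0.97), ([240.1, 115.3], 0.95), ([435.4, 102.1], 0.59)]
c2 cover_plate [([242.6, 114.2], 0.88), ([273.7, 279.9], 0.8), ([420.4, 99.7], 0.6)]
nest_mark (array([0.57700867, 0.19706579, 0.01841114]), [0.6, 0.6])
rim_nominal (array([0.62678332, 0.17891438, 0.41809482]), [47.0, 47.0])
cover_grip (array([ 0.62071293, -0.1601909 ,  0.36207429]), [23.6, 23.6])
cover_plate (array([ 0.56223914, -0.15696704,  0.01218116]), [0.8, 0.8])
7.3917 {'K': array([[297.31863964,   0.        , 253.23099233],
       [  0.        , 297.31863964, 191.02661804],
       [  0.        ,   0.        ,   1.        ]]), 'camera_from_world': array([[-3.63164589e-03, -9.99993406e-01, -2.98909936e-06,
         1.90147579e-01],
       [-9.60852073e-01,  3.48866939e-03,  2.77039929e-01,
         4.34990653e-01],
       [-2.77038092e-01,  1.00898300e-03, -9.60858407e-01,
         5.45335835e-01],
       [ 0.00000000e+00,  0.00000000e+00,  0.00000000e+00,
         1.00000000e+00]])}
```

View pics/w.png

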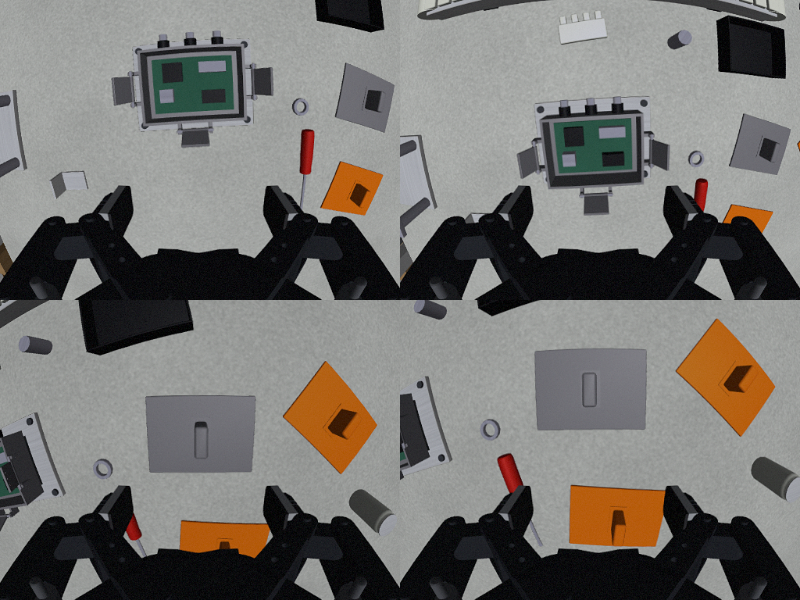

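The wrist views show the grey cover with its handle at c1 (257,178) and c2 (240,115). The box has all three clips leaning outwards, centred at about n1 (246,102). I'll rectify the nest for its centre and yaw.

```bash
python3 - <<'E'
from h import *
import pickle
L=pickle.load(open("L.pkl","rb"))
print("grip",tri([ray(L["c1"],(257.3,177.9),True),ray(L["c2"],(240.1,115.3),True)]))
def rect(t,z,c=(0.577,0.197),h=.14,s=.0007):
    n=int(2*h/s);im=cv2.imread(f"pics/{t}.png")
    mp=np.array([[proj(L[t],(c[0]+h-i*s,c[1]+h-j*s,z)) for j in range(n)] for i in range(n)],np.float32)
    return cv2.remap(im,mp[...,0],mp[...,1],1)
a=[rect("n1",.012),rect("n2",.085)]
for i in a:
    for k in range(0,400,50): cv2.line(i,(k,0),(k,4),(0,0,255),1);cv2.line(i,(0,k),(4,k),(0,0,255),1)
cv2.imwrite("pics/r.png",np.hstack(a))
# cover rect at z=.013 from c1
n=300;s=.0007;c=(0.562,-.157)
mp=np.array([[proj(L["c1"],(c[0]+.105-i*s,c[1]+.105-j*s,.013)) for j in range(n)] for i in range(n)],np.float32)
im=cv2.remap(cv2.imread("pics/c1.png"),mp[...,0],mp[...,1],1)
m=np.zeros((n+2,n+2),np.uint8);cv2.floodFill(im.copy(),m,(150,200),0,(14,)*3,(14,)*3,4|cv2.FLOODFILL_MASK_ONLY|cv2.FLOODFILL_FIXED_RANGE|(255<<8))
m=cv2.morphologyEx(m[1:-1,1:-1],cv2.MORPH_OPEN,np.ones((7,7)));C=max(cv2.findContours(m,0,2)[0],key=cv2.contourArea)
(u,v),wh,an=cv2.minAreaRect(C);print("cover",c[0]+.105-v*s,c[1]+.105-u*s,np.array(wh)*s,an)
E
```

```text
grip (array([ 0.56213663, -0.15759048,  0.03619931]), [1.5, 1.5])
cover 0.562619955444336 -0.15853255310058595 [0.14967415 0.10999396] 9.963804244995117
```

View pics/r.png

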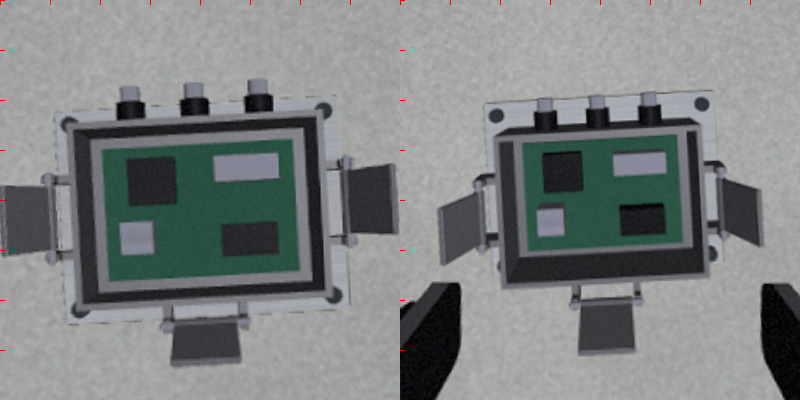

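Plate corners give the nest centre as about (0.5705, 0.1955) with yaw ≈ +0.061 and a rim near z 0.072. The cover is at (0.5624, -0.158) with yaw -0.175. Now I grasp and lift it, and overlay the nest estimate on n2 as a check.

```bash
python3 - <<'E'
from h import *
import pickle
L=pickle.load(open("L.pkl","rb"))
q=quat(-0.175);g=np.array([.5624,-.158])
move_gripper(0.05)
move_ptp([*g,.12],q);movel([*g,.038],speed=.08)
print(read_ft_force(),read_eef_pos());f0=read_ft_force()
move_gripper(0.0,60);print("gap",read_finger_gap())
movel([*g,.15],speed=.1);pause(.3);print(read_finger_gap(),read_ft_force(),read_ft_torque(),read_time_s())
P=camera_params("wrist");im=read_camera("wrist");save(im,"held.png")
im2=cv2.imread("pics/n2.png")
c=np.array([.5705,.1955]);y=.061;R=np.array([[np.cos(y),-np.sin(y)],[np.sin(y),np.cos(y)]])
for hx,hy,z,col in((.075,.1,.012,(0,0,255)),(.055,.075,.072,(0,255,255)),(.051,.071,.072,(255,255,0))):
    p=np.array([proj(L["n2"],[*(c+R@[a*hx,b*hy]),z]) for a,b in((1,1),(1,-1),(-1,-1),(-1,1))])
    cv2.polylines(im2,[np.int32(np.round(p*16))],True,col,1,shift=4)
a=cv2.resize(im2[100:260,140:360],(440*1,320),interpolation=2)
cv2.imwrite("pics/ov.png",np.hstack([cv2.resize(im2[110:260,150:350],(427,320),interpolation=0),cv2.resize(cv2.imread("pics/held.png"),(373,320))]))
E
```

```text
[ 1.3243038  -0.28637158  1.08565189] [ 0.56305113 -0.15801341  0.03858363]
gap 0.01547868061674798
0.015391781589462304 [-0.53438219 -0.15390732 -2.62024242] [ 0.01598093 -0.0176667  -0.04220253] 11.4667
```

View pics/ov.png

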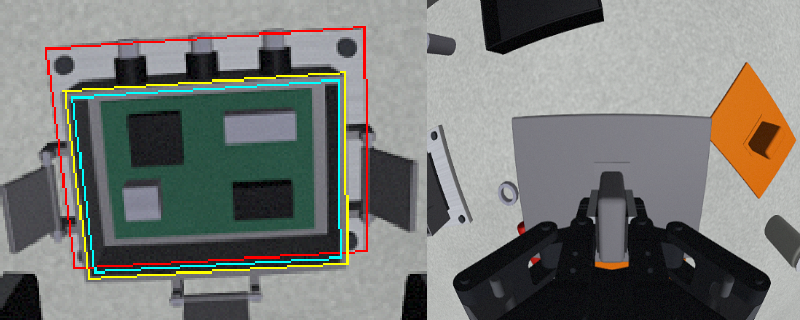

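The overlay fits the rim to about 1–2 mm (yellow corners at 66,92 / 344,72 / 348,264 / 90,278), and the cover is held straight (handle ≈612,240). Now to place it by feel.

```bash
python3 - <<'E'
from h import *
q=quat(0.061);c=[.5707,.195]
move_ptp([.565,.02,.24],quat(-.05));move_ptp([*c,.22],q);movel([*c,.15],speed=.1);pause(.4)
f0=np.mean([read_ft_force() for _ in range(5)],0);print(f0,read_time_s())
z=.15
while z>.092:
    z-=.002;movel([*c,z],speed=.03);f=read_ft_force()-f0
    if z<.135 and np.linalg.norm(f)>2: print(round(z,3),np.round(f,1),np.round(read_eef_pos(),4))
    if f[2]>8: break
pause(.3);print(np.round(read_ft_force()-f0,1),read_eef_pos(),read_tcp_rot(),read_time_s())
P=camera_params("wrist");save(read_camera("wrist"),"seat.png");save(read_camera("scene"),"seats.png")
a=cv2.imread("pics/seats.png")[150:300,220:420]
cv2.imwrite("pics/s.png",np.hstack([cv2.resize(a,(400,300)),cv2.resize(cv2.imread("pics/seat.png"),(400,300))]))
E
```

```text
[ 0.04809533  0.9246182  -2.85672751] 14.3167
0.106 [-3.4 -1.9  8.4] [0.5709 0.1952 0.1073]
[-3.4 -2.2  8.1] [0.57089219 0.19518921 0.10721387] [9.99534794e-01 3.04965907e-02 2.44411294e-04 3.05077256e-04] 20.1167
```

View pics/s.png

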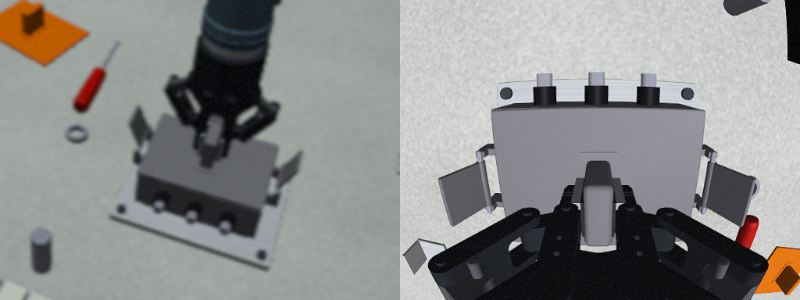

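Contact came at TCP z 0.107 with side force (-3.4, -2.2), about 5 mm above the visual rim. The plug's step may be on a wall, so I'll comply in the direction of the force and press again.

```bash
python3 - <<'E'
from h import *
f0=np.array([.05,.92,-2.86])
c=np.array([.5707,.195]);z=.1075
movel([*c,z],speed=.03)
for k in range(14):
    p=read_eef_pos();f=read_ft_force()-f0
    print(np.round(c,4),round(z,4),np.round(p,4),np.round(f,1))
    lat=np.hypot(f[0],f[1])
    if f[2]>7 and lat<2: break
    if f[2]>16: break
    if lat>1.5: c=c+f[:2]/lat*.001
    if f[2]<7: z-=.001
    movel([*c,z],speed=.02)
print(read_time_s(),read_ft_torque())
E
```

```text
[0.5707 0.195 ] 0.1075 [0.571  0.1952 0.1077] [-0.9 -0.8  3.9]
[0.5707 0.195 ] 0.1065 [0.5711 0.1953 0.1073] [-2.2 -1.5  6.7]
[0.5699 0.1944] 0.1055 [0.571  0.1952 0.107 ] [-1.5 -1.6  9.8]
[0.5692 0.1937] 0.1055 [0.571  0.1951 0.1072] [ 0.9 -0.4  8.3]
21.2167 [-0.01743167  0.06457152  0.0162781 ]
```

```bash
python3 - <<'E'
from h import *
t=read_time_s()
c=np.array([.5708,.195]);z=.1095
movel([*c,z],speed=.03);movel([*c,z],speed=.03);f0=read_ft_force();print(np.round(f0,1))
for ax in(0,1):
    lim=[]
    for s in(1,-1):
        for k in range(2,11):
            p=c.copy();p[ax]+=s*k*.001;movel([*p,z],speed=.04);f=read_ft_force()-f0
            if -s*f[ax]>3: break
        e=read_eef_pos();lim.append(e[ax]);print(ax,s,k,np.round(f,1),np.round(e,4))
        movel([*c,z],speed=.06)
    c[ax]=np.mean(lim);movel([*c,z],speed=.05)
print("centre",c,read_time_s()-t)
E
```

```text
[ 0.4 -0.2 -3.1]
0 1 5 [-4.5  0.5  2. ] [0.5749 0.1952 0.1093]
0 -1 6 [ 5.1 -0.  -2.3] [0.5665 0.1948 0.1099]
1 1 7 [-1.  -3.2  1.8] [0.5707 0.2008 0.1093]
1 -1 4 [ 0.2  3.4 -0.4] [0.5707 0.1926 0.1099]
centre [0.57067904 0.19669974] 6.566600000000001
```

Walls are met at ±4.2 mm in x and ±4.1 mm in y, so the upper plug is inside the mouth. The box centre is (0.5707, 0.1967) and the rim is about 0.077. Next: lower, release and look.

```bash
python3 - <<'E'
from h import *
c=[.5707,.1967];f0=read_ft_force();z=.1095
while z>.1:
    z-=.001;movel([*c,z],speed=.03);f=read_ft_force()-f0
    if f[2]>5: break
print(z,np.round(f,1),read_eef_pos())
move_gripper(.05);pause(.15);print(read_finger_gap(),np.round(read_ft_force(),1),read_eef_pos())
movel([*c,.19],speed=.12)
P=camera_params("wrist");save(read_camera("wrist"),"rel.png");d=tip_of("wrist","cover_grip")
print([(np.round(x["at"]),x["confidence"]) for x in d],proj(P,[*c,.104]));print(read_time_s())
import pickle;pickle.dump(P,open("P.pkl","wb"))
E
```

```text
0.1065 [-2.3 -1.7  7.5] [0.57086036 0.19672004 0.10727508]
0.04993844587182782 [-0.3  1.6 -1.2] [0.57069822 0.19672914 0.10639029]
[(array([250., 201.]), 0.97), (array([469., 324.]), 0.87)] [251.88048468 201.8728589 ]
30.0583
```

View pics/rel.png

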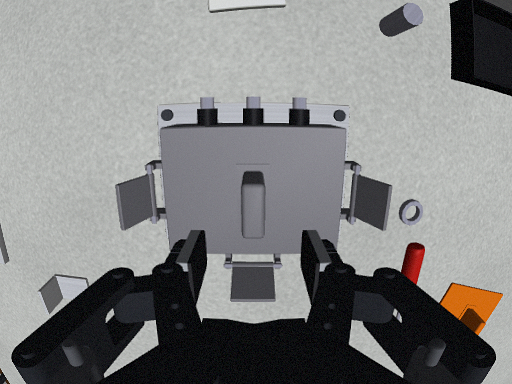

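The cover sits square in the mouth (handle seen at 250,201, predicted 252,202), released, with all clips still open. Front clip next.

```bash
cat > clip.py <<'E'
from h import *
C=np.array([.5707,.1967]);Y=.061;ZA=.0844
def fold(phi,dist,yaw):
    # phi: direction of outward normal (box frame)
    o=np.array([np.cos(Y+phi),np.sin(Y+phi)]);t0=read_time_s();q=quat(yaw)
    def pos(u,w): return [*(C+o*(dist-(u-.011))),ZA+w+.019]   # u inward, w up of finger's lower inner corner
    def xyz(*a): return pos(*a)
    move_ptp(xyz(-.042,.085),q);movel(xyz(-.042,.022),speed=.15);pause(.1)
    f0=np.mean([read_ft_force() for _ in range(3)],0);pk=0
    def step(u,w,v):
        nonlocal pk
        movel(xyz(u,w),speed=v);f=read_ft_force()-f0;pk=max(pk,np.linalg.norm(f))
        if pk>22: raise SystemExit(f"force {f} at u{u} w{w}")
        return f
    for u in(-.03,-.02,-.011,-.002): f=step(u,.022,.08)
    print("up",np.round(f,1))
    th=np.radians(90)
    for d in list(range(80,10,-10))+[14,8,4,0]:
        t=np.radians(d);r=.022+.007*(1-d/90)
        f=step(r*np.cos(t)-.002*np.sin(t),r*np.sin(t)+.002*np.cos(t),.05)
        if d in(60,30,14,8,4,0): print(d,np.round(f,1),np.round(read_eef_pos()[2],4))
        if d<9 and f[2]>14: break
    w=.002 if d==0 else r*np.sin(t)+.002
    while f[2]<14 and w>-.006:
        w-=.001;f=step(.029,w,.03)
    print("end w",round(w,4),np.round(f,1),"z",np.round(read_eef_pos(),4),"peak",round(pk,1))
    movel(xyz(.029,.06),speed=.15);print("t",read_time_s()-t0,read_time_s())
E
python3 - <<'E'
from clip import *
move_gripper(0.0,40);print(read_finger_gap())
fold(np.pi,.065,Y)
E
```

```text
6.255732333265657e-05
up [-3.5 -1.1  3.2]
60 [-5.2  0.5  2.9] 0.1247
30 [-6.5  0.1  4. ] 0.1178
14 [-7.1  0.5  5.5] 0.1116
8 [-5.3 -0.3  5.7] 0.109
4 [-5.4 -1.2  5.7] 0.1075
0 [-4.9 -1.2  6.5] 0.1058
end w -0.002 [-8.5 -2.6 15.9] z [0.5231 0.1943 0.1036] peak 18.2
t 6.633300000000002 37.225
```

```bash
python3 - <<'E'
from clip import *
p=read_eef_pos()
movel([p[0],p[1],.20],speed=.15)
fold(np.pi/2,.085,Y+np.pi/2 if inverse_kinematics([.57,.3,.15],quat(Y+np.pi/2)) is not None and abs(read_qpos()[6]+1.57)>9 else Y-np.pi/2)
print(read_qpos())
E
```

```text
up [-1.5  4.8  3.8]
60 [-1.4  6.3  2.7] 0.1267
30 [-2.3  4.8  3. ] 0.1198
14 [-2.3  4.2  4.9] 0.1136
8 [-2.4  4.3  5.4] 0.111
4 [-3.5  4.   6.3] 0.1092
0 [-2.5  4.2  6. ] 0.1073
end w -0.004 [-4.8  2.1 16.1] z [0.5666 0.2663 0.1034] peak 16.9
t 10.191600000000001 47.8083
[ 0.37091488  0.8164451  -1.25487849  1.69354981  0.81634588  1.2594195
  2.13007785]
```

```bash
python3 - <<'E'
from clip import *
p=read_eef_pos()
movel([p[0],p[1],.18],speed=.15)
fold(-np.pi/2,.085,Y-np.pi/2)
p=read_eef_pos();movel([p[0]-.06,p[1],.22],speed=.2)
save(read_camera("wrist"),"fin.png");save(read_camera("scene"),"fins.png");print(read_time_s())
a=cv2.imread("pics/fins.png")[160:290,250:400]
cv2.imwrite("pics/f.png",np.hstack([cv2.resize(a,(400,347),interpolation=2),cv2.resize(cv2.imread("pics/fin.png"),(400,347))]))
E
```

```text
up [ 1.3 -3.5  3. ]
60 [ 1.3 -5.7  2.3] 0.1252
30 [ 0.9 -5.   2. ] 0.1182
14 [ 1.9 -6.4  4.3] 0.1122
8 [ 0.4 -6.2  4.1] 0.1096
4 [ 1.3 -5.5  5.1] 0.1079
0 [ 0.9 -5.4  4.9] 0.1061
end w -0.003 [-2.3 -7.9 16.6] z [0.5763 0.128  0.1034] peak 18.6
t 7.175000000000004 55.2417
55.9083
```

View pics/f.png

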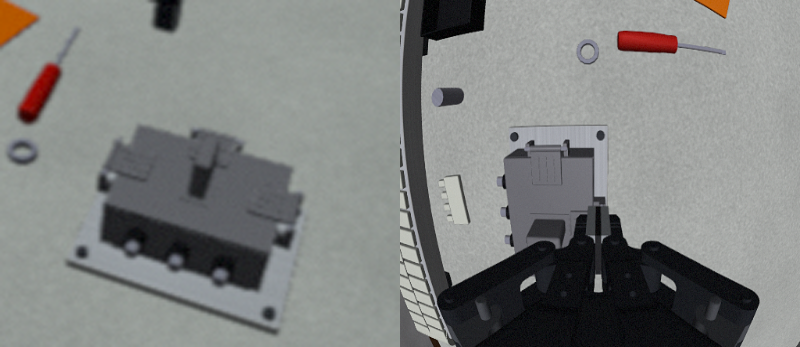

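All three clips lie flat on the cover: scene crop (130,160), (275,205) and behind the handle (225,140), with the right clip also visible in the wrist view at (547,165). The robot is clear and the neighbouring things are undisturbed, so I'm handing it in.

```bash
python3 -c "
from bench import *
print(read_ft_force(),read_time_s());print(sign_off())"
```

```text
[-0.16249652  0.88049846  0.40598108] 55.9083
the job is handed in; nothing more can be done
None
```

I put the grey cover on the box, let go of it with all three clips still open, then folded the front, left and right clips flat. I handed the job in at 55.9 s of the 70 s allowed.

- **Cover:** On the way down it met something about 5 mm above where the camera put the rim. I probed sideways and met walls about 4 mm away on every side, so the plug was in the mouth. That put the rim near z = 0.077 m, against about 0.072 m from the images. After release, the handle showed within about 2 pixels of where I expected it.
- **Clips:** Each ended against a hard stop at 16–17 N, with a highest reading of 18.6 N against the 30 N limit. All three stopped at the same height (TCP z 0.1034–0.1036 m), within 0.5 mm of the value computed for a flat clip.
- **Final look:** The last pictures show all three clips flat on the cover and the robot clear. The nearby objects in view look unmoved. I did not look again at the bracket, the grease can or most of the tote, and I did not measure the clip angles directly.

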